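# Put the tape rolls away in the snap-shut tape case

## Task

Put the loose rolls of tape on the desk away in the wooden tape case: its cover is snapped shut, so lever it up with the blade of the letter opener in the notch at the front, then swing it wide open, past upright. Slide every roll over the spindle inside, lay the letter opener back flat in its tray, and only then push the cover down until it clicks fully shut. Leave the mug, phone, calculator, stapler and pen cup where they are.

Things in the scene. Friction and masses are not known exactly. Their poses are not given: they have to be found in the camera images.
- case: Fixed open-topped light-wood box, 150 (x) by 170 (y) by 110 mm high, walls 5 mm, solid base: the inner floor is at z 36 mm, under a hinged cover. Origin: centre of its underside, on the desk. Its x axis points from the front wall (the one with the notch, at x = -75 mm) to the hinge (at x = +75 mm); z is up. It stands so that its front faces roughly to the robot's right (-y).
- notch (a point): Middle of the notch in the case's front wall, on the wall's outer face (case x -75, y 0, z 105.5 mm). The notch is 50 mm wide and 9 mm high, from z 101 mm up to the underside of the shut cover at 110 mm; it goes through the 5 mm wall, and behind it is free space above the spindle. The notch's lower edge can serve as fulcrum.
- spindle_top (a point): Tip of the upright aluminium spindle in the case (case x -5, y 0, z 93 mm). The spindle is 20 mm in diameter from the floor (z 36 mm) up to 84 mm and tapers to 10 mm over the last 9 mm. Up to three rolls stack on it.
- cover (a joint): Angle of the case's cover in rad: 0 shut (flush with the case's walls all round), 1.9 stop wide open, leaning back beyond upright. The cover is a medium-brown wooden plate 150 by 170 by 6 mm, about 0.25 kg. Its hinge is stiff (0.3 N m of friction), so it stays at any angle above 0.12 rad.
- cover_hinge (a point): Middle of the cover's hinge line, at the case's rear top edge (case x +75, y 0, z 110 mm, the height of the cover's underside). The hinge line runs along the case's y axis; the cover's front edge is 150 mm from it and swings up and over towards the case's +x.
- cover_edge (a point): Middle of the cover's front edge, on its upper (outer) face; moves with the cover. A sprung ball catch at one front corner holds the cover shut: about 7 N up at this edge pops it, the catch is passed at about 0.06 rad and free above 0.12 rad, and about 5 N down here clicks it in again (below 0.02 rad).
- opener: Letter opener, 190 mm long, 0.11 kg: dark wooden handle 100 x 24 x 22 mm (x from -95 to +5 mm) and a straight stiff steel blade 90 mm long, 18 mm wide (12 mm at the last 4 mm), 3 mm thick, at the handle's mid height (11 mm). Origin: middle of its length on the underside; x points to the blade's tip, z up. It starts lying in its tray.
- opener_tip (a point): Tip of the opener's blade (x +95, z 11 mm).
- opener_grip (a point): A good place to grip the opener's handle, across its 24 mm width (x -30, z 11 mm).
- tray: Fixed low grey plastic tray for the opener, 230 (x) by 130 (y) by 10 mm high, walls and floor 4 mm. Origin: centre of its underside; x along its length.
- roll1: Roll of tape, one of two or three alike lying flat on the desk: ring of 64 mm outer diameter, 28 mm bore, 20 mm high, 0.08 kg. Origin: centre of its underside, on its axis; z along the axis. None when absent.
- roll2: Roll of tape, one of two or three alike lying flat on the desk: ring of 64 mm outer diameter, 28 mm bore, 20 mm high, 0.08 kg. Origin: centre of its underside, on its axis; z along the axis. None when absent.
- roll3: Roll of tape, one of two or three alike lying flat on the desk: ring of 64 mm outer diameter, 28 mm bore, 20 mm high, 0.08 kg. Origin: centre of its underside, on its axis; z along the axis. None when absent.
- mug: Bystander: white mug, 80 mm in diameter, 92 mm high, with a handle. Origin: centre of its underside. Not to be moved.
- phone: Bystander: black phone lying flat, 72 x 148 x 9 mm. Origin: centre of its underside. Not to be moved.
- calculator: Bystander: grey calculator lying flat, 80 x 135 x 17 mm. Origin: centre of its underside. Not to be moved.
- stapler: Bystander: black stapler, 36 x 130 x 44 mm. Origin: centre of its underside. Not to be moved.
- pencup: Bystander: dark steel pen cup, 72 mm in diameter, pens up to 170 mm high. Origin: centre of its underside. Not to be moved.
Mind the look-alikes: they are no part of the job. What is shaped like the opener but orange is not meant. Leave any pink look-alike of the roll2 alone.

How it is judged:
By the outcome, as a careful person would: the job done as asked, in the order asked, and still so for the second after the job is handed in, with the robot touching nothing.
Of roll1, roll2, roll3 only 2 to 3 are there at a start; the rules pass over those that are not, and their reading is None.
At some moment in a run one of roll1, roll2, roll3, opener may be knocked a few centimetres aside while the robot is not near it.
It also fails if it takes over 210 s, if anything falls off the work surface, if the arm or the gripper's body presses on something with over 40 N, if the wrist force passes 120 N, or if a joint passes its speed limit or range.

## Robot

A 7-joint arm with a two-finger parallel gripper is mounted at the origin on the work surface. World frame = base frame: x ahead of the robot, y to its left, z up, the work surface at z = 0. Lengths are in mm, angles in rad, forces in N, time in s.
With the tool pointing down it reaches from about 425 to 800 mm from the base axis. Payload 8.3 kg.
Tool frame: the origin (TCP) lies on the centre line of the jaws, within the pads' length; the fingertips stand 19 mm ahead of it and the grasp point (between the pads) is the TCP (bot.finger_overhang is the distance from the TCP to the fingertips, in mm); z points along the fingers, y is the direction in which the jaws open and shut (so a half turn about z gives the same grasp; the last joint's range is limited). The gripper opens to 85 mm and grips with 20 to 120 N. Pads are 22 mm wide; open, the fingers measure 114 mm over their backs; the gripper's body (76 mm by 85 mm) begins 54 mm behind the grasp point. The pads swing forward as they close: fully open they stand 13 mm farther back than shut.
Start: joints at [-1.166, 0.383, 0.016, 1.37, -0.006, 1.388, -0.046], TCP at [281.777, 557.859, 250.279] pointing down, gripper open.
Joint ranges: [-2.95, 2.95], [-0.25, 2.06], [-1.52, 1.56], [0.18, 2.33], [-1.44, 4.58], [0.02, 2.06], [-3.01, 3.01]. Speed limits (rad/s): [2.39, 2.39, 3.01, 3.01, 3.14, 3.14, 3.14].

## Interface

Orientations are given as a rotation vector (axis times angle).
In Python, from plant import bot, optics, workorder, status gives the robot as it stands. Calls block until the motion is done:
- bot.movep(position, orientation): joint-space move of the TCP to a pose.
- bot.move_linear(position, velocity=150, rotation=None, guard=None): straight line of the TCP; rotation=None keeps the orientation; velocity is the mean speed in mm/s. With guard (N) it stops when the force on the tool has changed by that much, and returns True; else False.
- bot.move_j(angles): joint-space move.
- bot.set_gripper(opening): finger opening in mm; the grip force is fixed at half the most; returns when the fingers have stopped.
- bot.pause(seconds).
- bot.solve_ik(position, orientation): joint angles nearest the present ones, or None.
- optics.capture(name): name is "scene" or "side" or "wrist"; returns a dict with "color" (420x560x3 uint8, red, green, blue), "vfov" (degrees; the focal length in pixels is half the picture's height over the tangent of half this angle, whatever the lens; pixels are square), "cx", "cy" (the principal point, pixels), "rvec" (rotation vector, rad) and "tvec" (3), from world to camera coordinates, as OpenCV has them; the wrist camera has in their place "T_tool_cam" (4x4, takes a point from camera to tool coordinates, whose origin is the TCP and whose axes are the flange's). Camera axes: x right, y down, z forward; pixel columns grow to the right and rows downward; lengths in mm; the calibration is good to about 2 mm. A picture is of the moment at which its call begins: read the wrist's pose just before it. There is no depth.
A pose or a line that the arm cannot do raises bot.PlanningError and nothing moves.
- workorder.hand_in(): hands the job in, once; it reports no verdict.
Readings, each from a call of its own:
- status.get_time(): time.
- status.get_qpos(): joint angles.
- status.get_qd(): joint speeds.
- status.get_joint_efforts(): joint torques, N m.
- status.get_tool_pos(): TCP position.
- status.get_tcp_rot(): TCP orientation.
- status.get_force(): force on the tool from outside, world axes, zero at the start.
- status.get_torque(): the same for the moment, N m.
- status.get_gripper_width(): finger opening in mm.
Only numpy, scipy, OpenCV 4.12 (cv2) and the standard library are available. Lean on these libraries where they do the work, as an engineer would, in place of code of your own. Each camera call takes 0.05 s, during which the arm holds its last target.

## Working session

There is one attempt and no reset: what is moved stays moved. The work goes in short steps, each a Python script; the robot and the scene stay as the last script left them, time stands still between calls to the robot, and variables do not carry over. Pictures are saved under pics/ and viewed, and the job is handed in when it is done.

```bash
ls; mkdir -p pics
cat > h.py <<'E'
import numpy as np, cv2
from scipy.spatial.transform import Rotation as R
from plant import bot, optics, workorder, status
def snap(name,fn):
    if name=='wrist':
        p=np.array(status.get_tool_pos());r=R.from_rotvec(status.get_tcp_rot()).as_matrix()
    c=optics.capture(name)
    if name=='wrist':
        T=np.eye(4);T[:3,:3]=r;T[:3,3]=p
        W=T@np.array(c['T_tool_cam'])
    else:
        Rm=R.from_rotvec(np.array(c['rvec']).ravel()).as_matrix();W=np.eye(4);W[:3,:3]=Rm.T;W[:3,3]=-Rm.T@np.array(c['tvec']).ravel()
    img=np.array(c['color']);f=img.shape[0]/2/np.tan(np.radians(c['vfov'])/2)
    cv2.imwrite('pics/'+fn+'.png',img[:,:,::-1])
    np.savez('pics/'+fn+'.npz',W=W,f=f,cx=c['cx'],cy=c['cy'],img=img)
    return load(fn)
def load(fn):
    d=np.load('pics/'+fn+'.npz');return {k:d[k] for k in d}
def ray(c,u,v):
    d=c['W'][:3,:3]@np.array([(u-c['cx'])/c['f'],(v-c['cy'])/c['f'],1]);return c['W'][:3,3],d/np.linalg.norm(d)
def onz(c,u,v,z):
    o,d=ray(c,u,v);return o+d*(z-o[2])/d[2]
def tri(c1,uv1,c2,uv2):
    o1,d1=ray(c1,*uv1);o2,d2=ray(c2,*uv2)
    A=np.stack([d1,-d2],1);s=np.linalg.lstsq(A,o2-o1,rcond=None)[0]
    a=o1+s[0]*d1;b=o2+s[1]*d2;return (a+b)/2,np.linalg.norm(a-b)
def proj(c,P):
    q=c['W'][:3,:3].T@(np.array(P,float)-c['W'][:3,3]);return c['f']*q[0]/q[2]+c['cx'],c['f']*q[1]/q[2]+c['cy']
E
python3 - <<'E'
from h import *
for n in('scene','side','wrist'):
    c=snap(n,n+'0');print(n,c['W'].round(3),c['f'],c['cx'],c['cy'])
print(status.get_time(),status.get_tcp_rot(),status.get_gripper_width())
E
```

```text
pics
scene [[-3.870000e-01  4.970000e-01 -7.770000e-01  1.503282e+03]
 [ 9.220000e-01  1.910000e-01 -3.370000e-01  2.386080e+02]
 [-1.900000e-02 -8.470000e-01 -5.320000e-01  7.286780e+02]
 [ 0.000000e+00  0.000000e+00  0.000000e+00  1.000000e+00]] 383.10908772037686 280.36296731830333 208.39307217507002
side [[ 6.80000e-01 -4.00000e-01  6.15000e-01 -2.87297e+02]
 [-7.33000e-01 -3.64000e-01  5.74000e-01 -9.67869e+02]
 [-6.00000e-03 -8.41000e-01 -5.41000e-01  8.42150e+02]
 [ 0.00000e+00  0.00000e+00  0.00000e+00  1.00000e+00]] 506.8528669666604 274.1245166187132 213.58031966471688
wrist [[ 4.51000e-01  8.57000e-01  2.48000e-01  2.17593e+02]
 [ 8.93000e-01 -4.32000e-01 -1.28000e-01  5.90404e+02]
 [-2.00000e-03  2.79000e-01 -9.60000e-01  3.73034e+02]
 [ 0.00000e+00  0.00000e+00  0.00000e+00  1.00000e+00]] 306.79468412797587 276.51828340435605 208.98434914723555
0.15 [-7.27897906e-01 -3.05573406e+00  2.40976243e-03] 85.69108088530588
```

View pics/scene0.png

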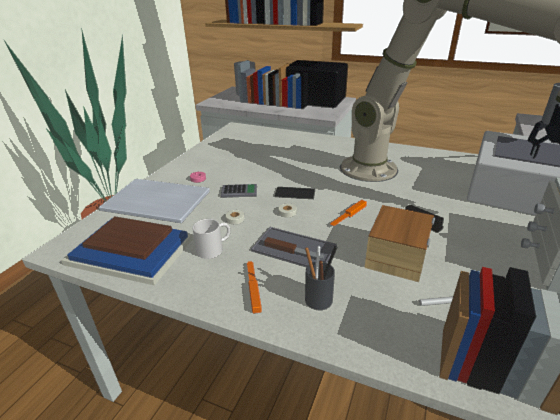

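View pics/side0.png

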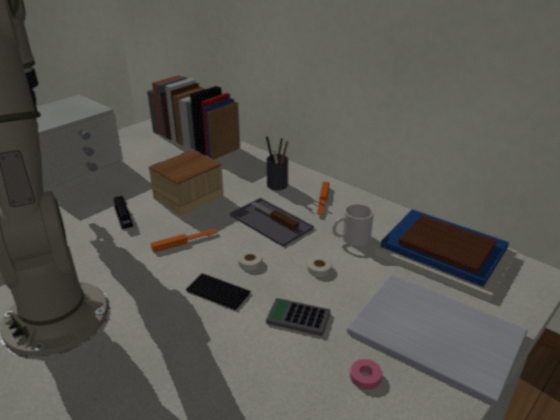

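View pics/wrist0.png

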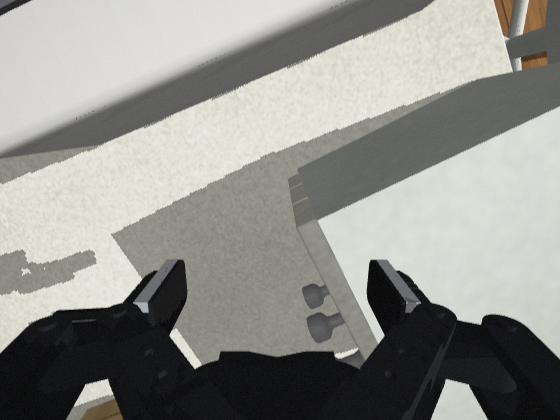

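Run:
```python
from h import *
c=load('scene0')['img'][170:320,180:460,::-1];cv2.imwrite('pics/sc0z.png',cv2.resize(c,None,fx=2.85,fy=2.85,interpolation=cv2.INTER_CUBIC))
c=load('side0')['img'][130:290,110:390,::-1];cv2.imwrite('pics/si0z.png',cv2.resize(c,None,fx=2.85,fy=2.85,interpolation=cv2.INTER_CUBIC))
```

```text
(no output)
```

View pics/sc0z.png

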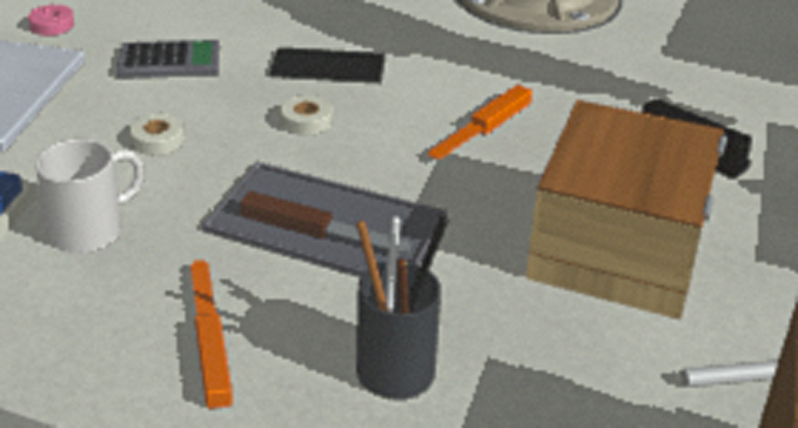

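View pics/si0z.png

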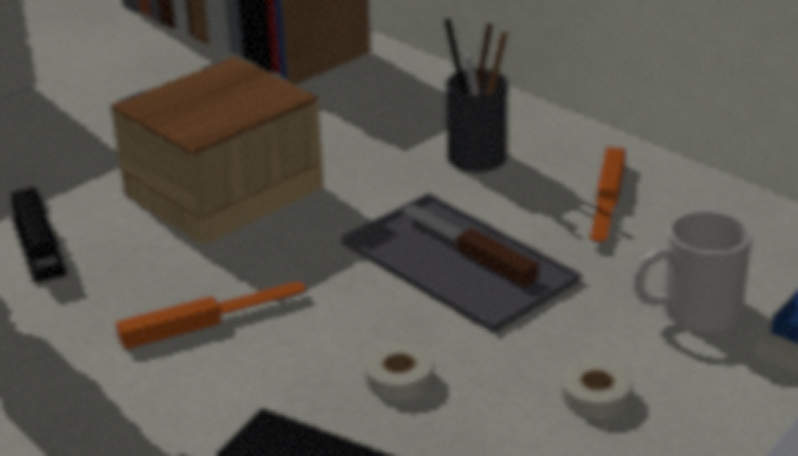

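Run:
```python
from h import *
s=load('scene0');d=load('side0')
S=lambda u,v:(u/2.85+180,v/2.85+170)
D=lambda u,v:(u/2.85+110,v/2.85+130)
for p in[(575,101),(722,128),(700,222),(540,190)]: print('s',onz(s,*S(*p),116).round(1))
for p in[(238,60),(318,97),(194,152),(113,104)]: print('d',onz(d,*D(*p),116).round(1))
print('rolls')
for p in [(157,126),(306,107)]: print(onz(s,*S(*p),20).round(1))
for p in [(399,363),(597,380)]: print(onz(d,*D(*p),20).round(1))
print('opener: handle end top, junction, tip')
for p in [(240,205),(333,222),(430,247)]: print(onz(s,*S(*p),15).round(1))
for p in [(535,265),(460,236),(408,207)]: print(onz(d,*D(*p),15).round(1))
print('tray corners')
for p in [(260,164),(447,212),(205,225)]: print(onz(s,*S(*p),10).round(1))
for p in [(430,196),(580,275),(500,328),(343,238)]: print(onz(d,*D(*p),10).round(1))
print('pencup, mug, orange')
print(onz(s,*S(398,280),80).round(1),onz(s,*S(398,375),0).round(1),onz(d,*D(476,155),0).round(1),onz(s,*S(80,235),0).round(1),onz(d,*D(708,310),0).round(1))
for p in [(120,335),(300,288)]: print(onz(d,*D(*p),10).round(1))
for p in [(30,200),(50,265)]: print('stap',onz(d,*D(*p),40).round(1))
```

```text
s [483.  129.6 116. ]
s [482.4 276.7 116. ]
s [650.  270.2 116. ]
s [653.7 127.7 116. ]
d [638.4 257.6 116. ]
d [637.6 119.8 116. ]
d [468.9 122.6 116. ]
d [476.2 273.3 116. ]
rolls
[ 557.5 -340.3   20. ]
[ 453.8 -189.8   20. ]
[ 447.1 -193.2   20. ]
[ 551.1 -344.6   20. ]
opener: handle end top, junction, tip
[ 657.3 -185.    15. ]
[648.5 -81.   15. ]
[651.1  25.5  15. ]
[ 662.  -175.3   15. ]
[650.5 -80.4  15. ]
[655.1   2.   15. ]
tray corners
[ 572.4 -199.2   10. ]
[581.9  24.3  10. ]
[ 696.7 -208.    10. ]
[694.1   6.3  10. ]
[ 684.8 -216.5   10. ]
[ 561.3 -216.9   10. ]
[569.3  14.6  10. ]
pencup, mug, orange
[783.5  31.5  80. ] [817.8  45.5   0. ] [810.1  43.1   0. ] [ 749.6 -331.1    0. ] [ 734.1 -341.2    0. ]
[305.3  47.   10. ]
[475.9 -21.9  10. ]
stap [363.5 283.7  40. ]
stap [306.6 159.7  40. ]
```

```bash
cat >> h.py <<'E'
def tool(yaw,pitch=0):
    """tool down, tool y=+x world, tool x=+y world at yaw 0; yaw about z, pitch tips +y end up (about local x)"""
    B=np.array([[0,1,0],[1,0,0],[0,0,-1.]]).T
    B=np.stack([[0,1,0],[1,0,0],[0,0,-1.]],1)
    return (R.from_euler('z',yaw)*R.from_euler('x',pitch)*R.from_matrix(B))
E
python3 - <<'E'
from h import *
print(np.array(optics.capture('wrist')['T_tool_cam']).round(2))
for P in[(650,-110,250),(560,60,260),(560,196,300),(562,345,300),(560,75,120)]:
    for y in(0,np.pi): 
        q=bot.solve_ik(P,tool(y).as_rotvec());print(P,y,None if q is None else np.round(q,2))
        q=bot.solve_ik(P,tool(y,.35 if y==0 else .35).as_rotvec());print('  p',None if q is None else np.round(q,2))
E
```

```text
[[   0.     -0.96   -0.28   72.  ]
 [   1.      0.     -0.      0.28]
 [   0.     -0.28    0.96 -123.66]
 [   0.      0.      0.      1.  ]]
(650, -110, 250) 0 [-0.35  0.54  0.74  1.29 -0.35  1.45  0.36]
  p [-0.23  0.67  0.91  1.23 -0.8   1.68  0.61]
(650, -110, 250) 3.141592653589793 [-0.59  0.81  1.35  1.3  -0.79  1.6  -2.51]
  p [-0.8   0.81  1.35  1.36 -0.47  1.4  -2.7 ]
(560, 60, 260) 0 [-0.61  0.26  0.56  1.55 -0.14  1.37 -0.04]
  p [-0.49  0.29  0.66  1.59 -0.53  1.41  0.27]
(560, 60, 260) 3.141592653589793 [ 0.73  0.54 -1.28  1.49  0.52  1.49  2.59]
  p [-0.39  0.31  0.03  1.5   0.32  1.47  2.73]
(560, 196, 300) 0 [-0.72  0.31  0.43  1.39 -0.13  1.47 -0.29]
  p [-0.57  0.25  0.46  1.51 -0.47  1.38 -0.04]
(560, 196, 300) 3.141592653589793 [-0.42  0.3   0.04  1.38 -0.01  1.47  2.76]
  p [-0.5   0.41 -0.08  1.26  0.33  1.66  2.56]
(562, 345, 300) 0 [-0.82  0.46  0.34  1.18 -0.15  1.52 -0.5 ]
  p [-0.65  0.34  0.29  1.39 -0.43  1.32 -0.3 ]
(562, 345, 300) 3.141592653589793 [-0.52  0.45 -0.12  1.16  0.05  1.53  2.51]
  p [-0.65  0.63 -0.16  0.95  0.35  1.81  2.4 ]
(560, 75, 120) 0 [-0.59  0.38  0.51  1.73 -0.21  1.08 -0.02]
  p [-0.45  0.42  0.59  1.76 -0.64  1.16  0.41]
(560, 75, 120) 3.141592653589793 [-0.3   0.35  0.14  1.72 -0.05  1.08  3.  ]
  p [-0.39  0.43  0.01  1.66  0.34  1.21  2.61]
```

Run:
```python
from h import *
bot.move_linear((281.8,557.8,330),velocity=250)
bot.movep((560,150,340),tool(0).as_rotvec())
snap('wrist','w_case')
bot.movep((645,-130,260),tool(0).as_rotvec())
snap('wrist','w_op');print(status.get_time())
```

```text
3.725
```

View pics/w_case.png

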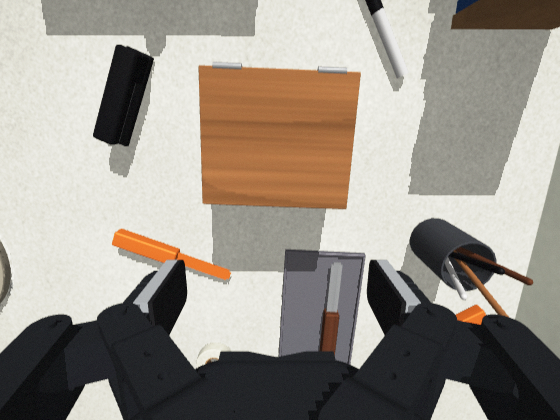

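View pics/w_op.png

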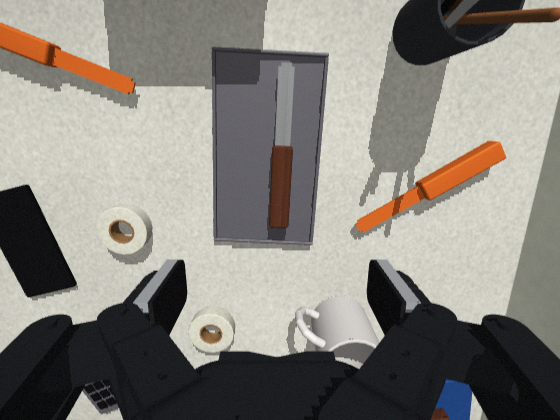

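```bash
cat >> h.py <<'E'
def quad(mask):
    cs,_=cv2.findContours(mask.astype(np.uint8),cv2.RETR_EXTERNAL,cv2.CHAIN_APPROX_NONE)
    c=max(cs,key=cv2.contourArea);h=cv2.convexHull(c)
    for e in np.arange(2,25,.5):
        a=cv2.approxPolyDP(h,e,True)
        if len(a)<=4: break
    return a[:,0,:],c
def brown(c,roi,lo=(0,90,40),hi=(16,255,255)):
    h=cv2.cvtColor(c['img'],cv2.COLOR_RGB2HSV);m=cv2.inRange(h,np.array(lo),np.array(hi))
    k=np.zeros_like(m);x0,y0,x1,y1=roi;k[y0:y1,x0:x1]=1;m=m*k
    return cv2.morphologyEx(m,cv2.MORPH_CLOSE,np.ones((5,5),np.uint8))
def opener_pose(c,roi,z=26.):
    """handle rect top face centroid and the yaw (direction from handle axis)"""
    m=brown(c,roi);q,ct=quad(m)
    P=np.array([onz(c,u,v,z) for u,v in q]);return q,P
E
python3 - <<'E'
from h import *
c=load('w_case');h=cv2.cvtColor(c['img'],cv2.COLOR_RGB2HSV);print(h[130,280],h[80,330])
q,ct=quad(brown(c,(180,40,380,230),(0,80,40),(20,255,255)))
print(q);P=np.array([onz(c,u+.0,v,116) for u,v in q]);print(P.round(1),P.mean(0))
for i in range(4): print(np.linalg.norm(P[i]-P[(i+1)%4]),np.degrees(np.arctan2(*(P[(i+1)%4]-P[i])[[1,0]])))
c=load('w_op');h=cv2.cvtColor(c['img'],cv2.COLOR_RGB2HSV);print(h[190,280],h[110,285],h[110,250])
q,P=opener_pose(c,(225,100,310,235));print(q,P.round(1),P.mean(0))
for z,pts in((16.5,[(278,64),(293,65),(291,146),(275,146)]),):
    print(np.array([onz(c,u,v,z) for u,v in pts]).round(1))
print('tray',np.array([onz(c,u,v,10) for u,v in [(213,48),(327,54),(313,243),(214,240)]]).round(1))
for u,v in((121,232),(210,334)): print('roll bore bottom-ish',onz(c,u,v,20).round(1))
E
```

```text
[ 12 154 162] [ 14 153 180]
[[199  66]
 [359  72]
 [346 207]
 [204 203]]
[[477.5 277.1 116. ]
 [644.1 272.  116. ]
 [640.4 125.5 116. ]
 [473.5 129.7 116. ]] [558.89245703 201.10635132 116.        ]
166.70292928872644 -1.761823141563077
146.50845169415157 -91.46750038749614
166.89039088983745 178.55569511514554
147.43246991982403 88.45879809100161
[  9 165  93] [ 80   5 141] [130  14 109]
[[274 145]
 [291 147]
 [286 227]
 [269 225]] [[ 641.9  -83.6   26. ]
 [ 661.4  -85.8   26. ]
 [ 656.8 -183.1   26. ]
 [ 635.8 -180.6   26. ]] [ 648.98146629 -133.29090093   26.        ]
[[646.2   2.9  16.5]
 [662.7   2.   16.5]
 [661.9 -85.5  16.5]
 [643.  -85.5  16.5]]
tray [[ 574.5   19.9   10. ]
 [ 700.4   14.3   10. ]
 [ 693.  -210.9   10. ]
 [ 563.4 -207.1   10. ]]
roll bore bottom-ish [ 448.7 -192.5   20. ]
roll bore bottom-ish [ 552.4 -344.3   20. ]
```

Run:
```python
from h import *
bot.set_gripper(45)
r=tool(-.05).as_rotvec()
bot.movep((649.5,-123,110),r)
print(bot.move_linear((649.5,-123,29),velocity=80,guard=6))
print(status.get_tool_pos())
bot.set_gripper(0);print(status.get_gripper_width(),status.get_tool_pos())
bot.move_linear((649.5,-123,180),velocity=100)
bot.movep((552.5,-34,150),tool(-.028).as_rotvec())
print(status.get_tool_pos(),status.get_force(),status.get_time())
snap('side','s1');snap('scene','c1');snap('wrist','w1')
a=load('side' if 0 else 's1')['img'][130:290,110:390,::-1];b=load('c1')['img'][150:310,240:520,::-1]
cv2.imwrite('pics/z1.png',cv2.resize(np.vstack([a,b]),None,fx=1.85,fy=1.85,interpolation=cv2.INTER_CUBIC))
```

```text
False
[ 650.00522945 -123.1647688    29.71597032]
22.713461051344872 [ 650.12011878 -123.16268411   29.97874059]
[552.20310226 -33.33531263 150.0333773 ] [ 0.30137087 -0.99296258 -1.66421297] 8.5833
```

View pics/z1.png

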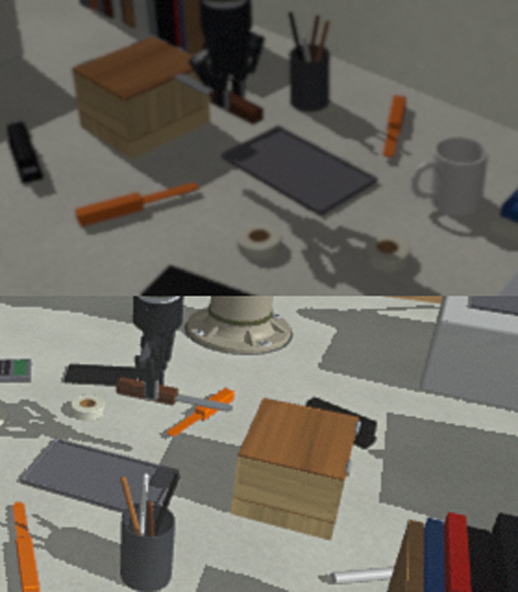

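View pics/w1.png

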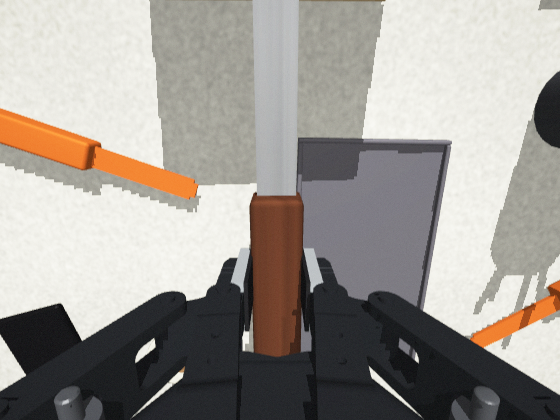

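Run:
```python
from h import *
a=load('s1')['img'][150:200,180:260,::-1];b=load('c1')['img'][180:230,300:380,::-1]
cv2.imwrite('pics/z2.png',cv2.resize(np.vstack([a,b]),None,fx=6,fy=6,interpolation=cv2.INTER_CUBIC))
```

```text
(no output)
```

View pics/z2.png

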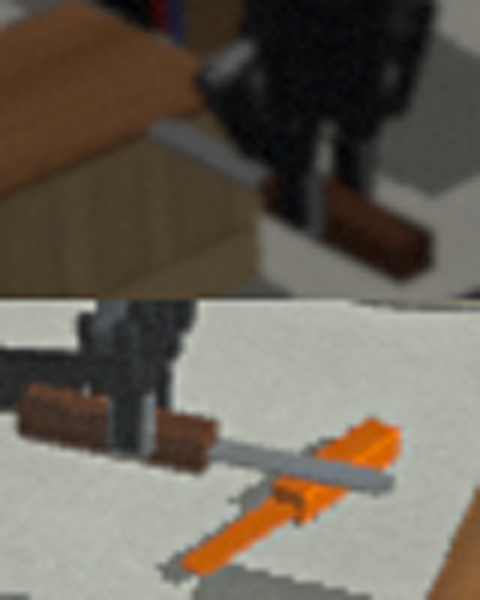

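Run:
```python
from h import *
s=load('s1');c=load('c1')
f=lambda u,v:(u/6+180,v/6+150); g=lambda u,v:(u/6+300,(v-300)/6+180)
print(tri(s,f(152,128),c,g(392,482)))
print(tri(s,f(262,182),c,g(215,452)))
# expected
T=np.array([552.2,-33.3,150]);d=np.array([.028,1,0])
for P in(T+130*d-[0,0,15],T+40*d-[0,0,15]):print(P,np.array(proj(s,P)),np.array(proj(c,P)))
print(f(152,128),f(262,182),g(392,482),g(215,452))
```

```text
(array([552.10877361,  94.19963357, 132.26258836]), np.float64(2.4688869700148364))
(array([551.80941676,   9.21131584, 131.90581524]), np.float64(8.379873818780721))
[555.84  96.7  135.  ] [206.01836962 170.04534206] [366.38698561 210.11359426]
[553.32   6.7  135.  ] [225.86937767 180.18668121] [336.17716098 203.83646346]
(205.33333333333334, 171.33333333333334) (223.66666666666666, 180.33333333333334) (365.3333333333333, 210.33333333333334) (335.8333333333333, 205.33333333333334)
```

Run:
```python
from h import *
d=np.array([.028,.9996,0]);F=np.array([557,126,0.])
def at(s,z,p=0): return F-s*d+[0,0,z]
bot.move_linear(at(150,121),velocity=100)
f0=np.array(status.get_force())
g=bot.move_linear(at(72,121),velocity=40,guard=5)
print(g,status.get_tool_pos(),status.get_force()-f0,status.get_time())
snap('side','s2');snap('scene','c2')
a=load('s2')['img'][140:200,140:260,::-1];b=load('c2')['img'][180:250,310:430,::-1]
cv2.imwrite('pics/z2b.png',cv2.resize(np.vstack([a,b]),None,fx=4.5,fy=4.5,interpolation=cv2.INTER_CUBIC))
```

```text
False [554.97981692  53.77768944 121.00638814] [-0.34878929  0.24427414 -0.39504823] 11.2917
```

View pics/z2b.png

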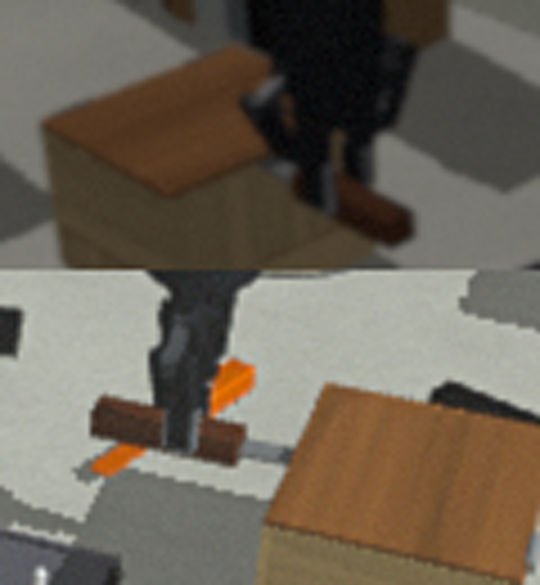

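Run:
```python
from h import *
d=np.array([.028,.9996,0]);F=np.array([557,126,0.]);Q=F+[0,0,101.3]
f0=np.array(status.get_force())
def pose(p,s=72,up=0):
    r=R.from_euler('z',-.028)*R.from_euler('x',p)
    return Q+[0,0,up]+r.apply([0,-s,16.5]), tool(-.028,p).as_rotvec()
for p in(0.0,.06,.12,.18,.24,.3,.36):
    P,r=pose(p);bot.move_linear(P,velocity=30,rotation=r)
    print(p,np.array(status.get_tool_pos()).round(1),(np.array(status.get_force())-f0).round(1),np.array(status.get_torque()).round(2))
print(status.get_time())
snap('side','s3');snap('scene','c3')
a=load('s3')['img'][140:200,140:260,::-1];b=load('c3')['img'][180:250,310:430,::-1]
cv2.imwrite('pics/z3.png',cv2.resize(np.vstack([a,b]),None,fx=4.5,fy=4.5,interpolation=cv2.INTER_CUBIC))
```

```text
0.0 [554.8  54.  117.5] [0.5 0.2 1.4] [-0.01  0.02 -0.06]
0.06 [554.8  52.1 113.4] [-0.6 -0.6  0.9] [-0.06 -0.02  0.  ]
0.12 [554.8  52.5 109. ] [-0.3  0.9  0.2] [-0.24  0.07 -0.08]
0.18 [555.2  53.3 105.1] [0.2 3.8 2.8] [ 0.2  -0.03  0.03]
0.24 [554.8  51.7 100. ] [-0.7 -0.8  0.5] [-0.29  0.05  0.01]
0.3 [554.8  51.6  95.5] [-0.9 -0.5  0. ] [-0.38  0.02 -0.03]
0.36 [554.9  52.6  91.3] [0.  0.3 0.7] [-0.47  0.05 -0.01]
13.45
```

View pics/z3.png

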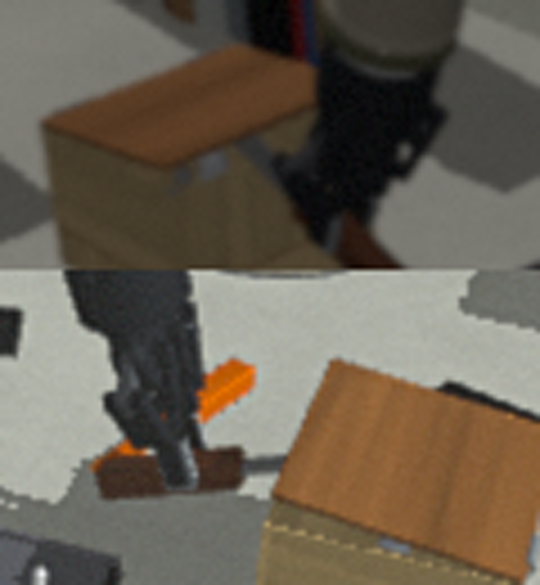

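Run:
```python
from h import *
p=np.array(status.get_tool_pos())
for up in(12,24,36,46):
    bot.move_linear(p+[0,0,up],velocity=40)
    print(up,np.array(status.get_force()).round(1),np.array(status.get_torque()).round(2))
print(status.get_time())
snap('side','s4');snap('scene','c4')
a=load('s4')['img'][120:200,140:260,::-1];b=load('c4')['img'][160:250,310:430,::-1]
cv2.imwrite('pics/z4.png',cv2.resize(np.vstack([a,b]),None,fx=3.5,fy=3.5,interpolation=cv2.INTER_CUBIC))
```

```text
12 [-1.  -0.2 -4.5] [-0.99  0.12  0.12]
24 [ 0.1 -0.3 -4.6] [-1.19  0.01 -0.03]
36 [-0.7 -0.3 -3.7] [-1.17  0.29  0.3 ]
46 [-0.7 -1.4 -4.5] [-1.23  0.2   0.19]
15.3083
```

View pics/z4.png

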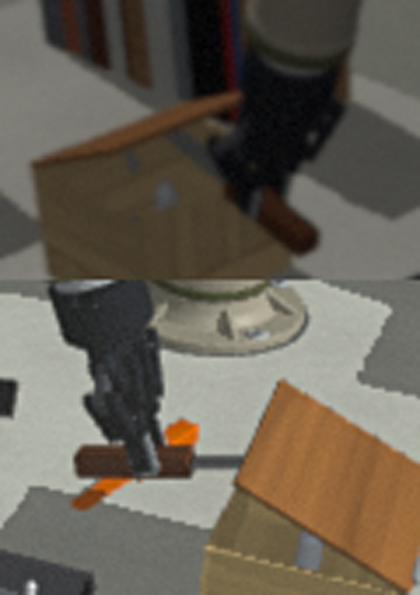

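Run:
```python
from h import *
p=np.array(status.get_tool_pos())
bot.move_linear(p+[-3,-110,5],velocity=120)
bot.movep((650,-123.2,130),tool(-.05).as_rotvec())
print(status.get_time(),np.array(status.get_force()).round(1),np.array(status.get_torque()).round(2))
snap('side','s5');snap('scene','c5');snap('wrist','w5')
a=load('s5')['img'][110:270,140:340,::-1];b=load('c5')['img'][150:310,230:430,::-1]
cv2.imwrite('pics/z5.png',cv2.resize(np.hstack([a,b]),None,fx=2,fy=2,interpolation=cv2.INTER_CUBIC))
```

```text
17.025 [ 0.  -0.5 -1.6] [-0.    0.01 -0.05]
```

View pics/z5.png

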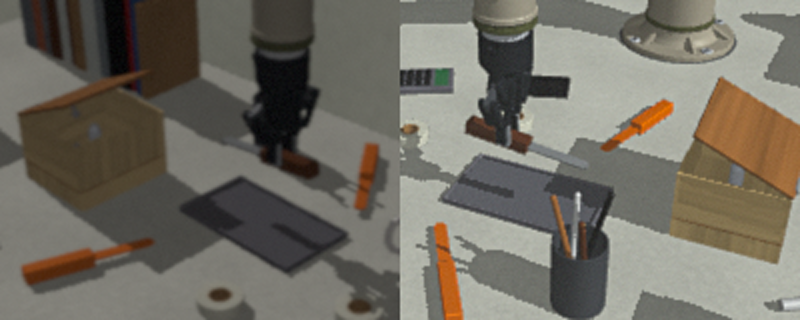

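View pics/w5.png

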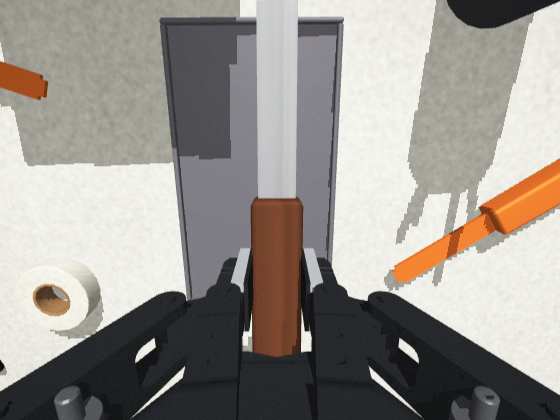

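Run:
```python
from h import *
r=tool(-.05).as_rotvec()
bot.move_linear((650,-123.2,45),velocity=100)
print(bot.move_linear((650,-123.2,29.5),velocity=20,guard=3),status.get_tool_pos())
bot.set_gripper(45)
bot.move_linear((650,-123.2,150),velocity=150)
bot.movep((645,-150,250),r)
bot.set_gripper(0)
snap('wrist','w6');snap('side','s6');print(status.get_time())
```

```text
True [ 650.04942562 -123.27430723   33.90253245]
21.125
```

View pics/w6.png

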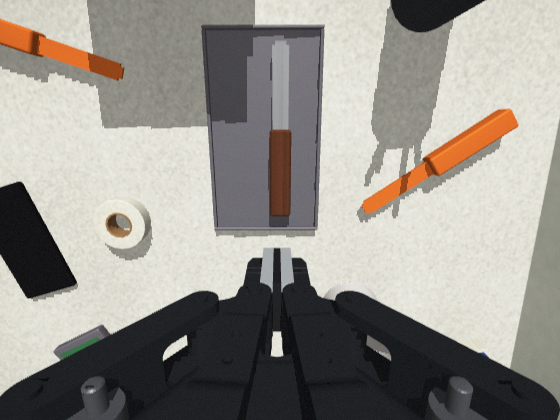

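Run:
```python
from h import *
c=load('c5')
for uv in[(391,190)]:
    o,d=ray(c,*uv);x=476.
    P=o+d*(x-o[0])/d[0];print(P, np.arctan2(P[2]-110,274-P[1]), np.hypot(P[2]-110,274-P[1]))
# IK feasibility along arc
C=np.array([559,201.,0]);dd=np.array([.028,.9996,0]);H=C+75*dd+[0,0,110]
for p in(0,.3,.6,.9):
  row=[]
  for th in np.arange(.4,1.95,.2):
    # contact r=125 on underside
    P=H-dd*125*np.cos(th)+[0,0,125*np.sin(th)]
    n=dd*np.sin(th)*-1+np.array([0,0,-np.cos(th)])
    row.append(bot.solve_ik(P+n*12,tool(-.028,p).as_rotvec()) is not None)
  print(p,row)
```

```text
[476.         148.75353689 169.53737202] 0.44374341237638126 138.6772338468605
0 [True, True, True, True, True, True, True, True]
0.3 [True, True, True, True, True, True, True, True]
0.6 [True, True, True, True, True, True, True, True]
0.9 [True, True, True, True, True, True, True, True]
```

```bash
cat >> h.py <<'E'
C=np.array([559,201.,0]);dd=np.array([.028,.9996,0]);H=C+75*dd+[0,0,110]
def under(th,r=122,off=13,dp=.1,back=0):
    p=min(np.pi/2-th+dp,.95)
    f=dd*np.sin(p)-np.array([0,0,np.cos(p)])
    tip=H-dd*r*np.cos(th)+[0,0,r*np.sin(th)]+off*(-dd*np.sin(th)-np.array([0,0,np.cos(th)]))
    return tip-(19+back)*f, tool(-.028,p).as_rotvec()
E
python3 - <<'E'
from h import *
bot.movep(*under(.25,back=110))
bot.move_linear(under(.25)[0],velocity=100)
print(status.get_time())
for th in np.arange(.3,1.87,.12):
    P,r=under(th);bot.move_linear(P,velocity=90,rotation=r)
    print(round(th,2),np.array(status.get_force()).round(1),np.array(status.get_tool_pos()).round(0))
print(status.get_time())
snap('side','s7');snap('scene','c7')
a=load('s7')['img'][60:260,60:340,::-1];b=load('c7')['img'][80:280,240:520,::-1]
cv2.imwrite('pics/z7.png',cv2.resize(np.hstack([a,b]),None,fx=1.42,fy=1.42,interpolation=cv2.INTER_CUBIC))
E
```

```text
23.275
0.3 [-0.2 -0.4 -1. ] [558. 140. 146.]
0.42 [0.1 0.8 0.8] [558. 144. 160.]
0.54 [-0.3  0.1 -0.3] [558. 149. 173.]
0.66 [-0.2  0.1 -0. ] [558. 157. 186.]
0.78 [-0.  -0.6  0.1] [558. 166. 199.]
0.9 [ 0.1  0.5 -1. ] [558. 177. 211.]
1.02 [ 0.2 -0.4 -0. ] [558. 189. 222.]
1.14 [-0.7 -1.1  0.9] [559. 203. 231.]
1.26 [-0.4 -0.5 -0.5] [559. 218. 239.]
1.38 [-0.4 -0.3 -0.3] [560. 234. 245.]
1.5 [ 0.8  0.1 -0.3] [560. 250. 249.]
1.62 [-0.   0.2 -0.2] [561. 267. 251.]
1.74 [ 0.2 -0.6 -0.8] [561. 285. 251.]
1.86 [-0.2 -0.7  0.3] [562. 301. 249.]
27.875
```

View pics/z7.png

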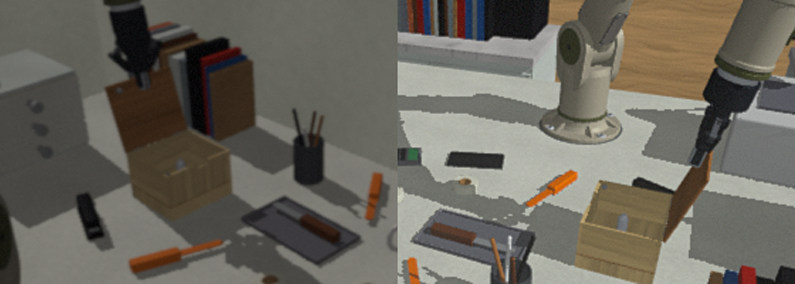

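Run:
```python
from h import *
P,r=under(1.93);print(bot.move_linear(P,velocity=40,rotation=r,guard=8),status.get_force())
p=np.array(status.get_tool_pos());bot.move_linear(p+[0,-60,20],velocity=120)
bot.movep((558,135,300),tool(-.028).as_rotvec())
bot.set_gripper(80)
snap('wrist','w8');snap('scene','c8');snap('side','s8');print(status.get_time())
a=load('s8')['img'][60:260,60:340,::-1];b=load('c8')['img'][80:280,240:520,::-1]
cv2.imwrite('pics/z8.png',cv2.resize(np.hstack([a,b]),None,fx=1.42,fy=1.42,interpolation=cv2.INTER_CUBIC))
```

```text
True [ 0.65896777 -2.44911487  2.99203307]
30.4417
```

View pics/w8.png

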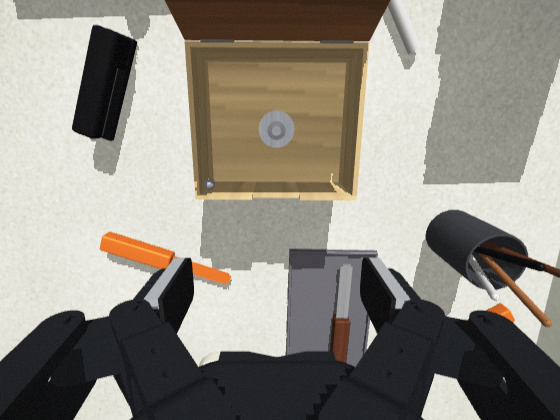

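View pics/z8.png

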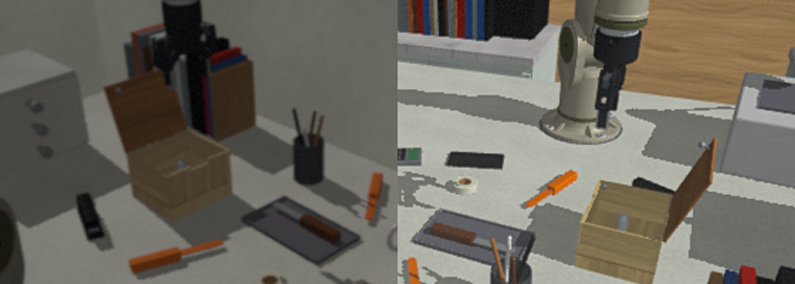

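Run:
```python
from h import *
c=load('w8')
a=c['img'][100:160,247:307,::-1];cv2.imwrite('pics/z9.png',cv2.resize(a,None,fx=9,fy=9,interpolation=cv2.INTER_CUBIC))
print(onz(c,277,130,93),onz(c,276.5,128.5,84),onz(c,276.5,128.5,36), C-5*dd)
for p in((186,42),(368,42),(357,199),(194,199)): print(onz(c,*p,110).round(1))
for p in((252.5,196),(298.5,196)): print(onz(c,*p,101).round(1))
```

```text
[559.34686776 196.19166727  93.        ] [558.85981736 197.48011758  84.        ] [558.81973786 196.19303542  36.        ] [558.86  196.002   0.   ]
[477.9 277.4 110. ]
[645.1 272.7 110. ]
[641.8 123.9 110. ]
[469.9 128.7 110. ]
[530.9 128.  101. ]
[580.7 126.6 101. ]
```

View pics/z9.png

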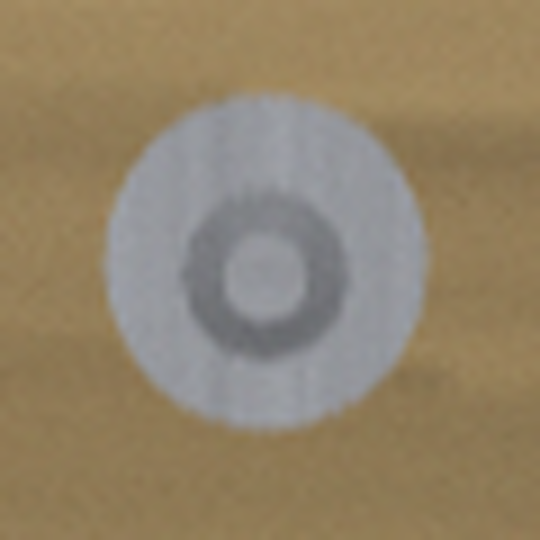

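Run:
```python
from h import *
bot.movep((480,-290,280),tool(0).as_rotvec())
snap('wrist','w10');print(status.get_time())
```

```text
32.0833
```

View pics/w10.png

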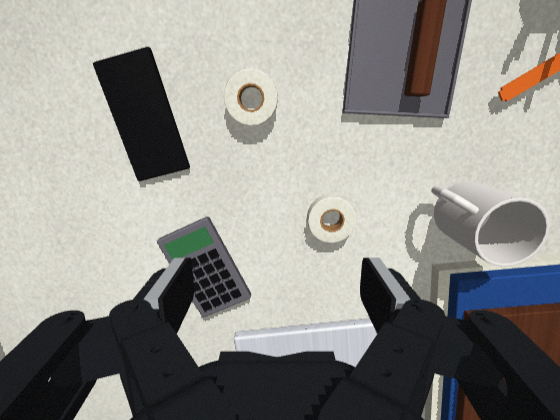

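Run:
```python
from h import *
c=load('w10')
a=c['img'][60:140,210:290,::-1];b=c['img'][180:260,291:371,::-1];cv2.imwrite('pics/z10.png',cv2.resize(np.hstack([a,b]),None,fx=5,fy=5,interpolation=cv2.INTER_CUBIC))
for n,p in(('A',(250,96)),('B',(331,218)),('phone',(189,168)),('phone',(152,48)),('calc',(210,218)),('calc',(250,296)),('mug handle',(405,240)),('trayc',(343,114))): print(n,onz(c,*p,20 if n in'AB' else 10).round(1))
```

```text
A [ 448.7 -190.1   20. ]
B [ 551.8 -340.6   20. ]
phone [ 367.5 -276.7   10. ]
phone [ 335.4 -137.4   10. ]
calc [ 390.6 -344.2   10. ]
calc [ 441.9 -463.4   10. ]
mug handle [ 657.2 -375.4   10. ]
trayc [ 561.4 -209.9   10. ]
```

View pics/z10.png

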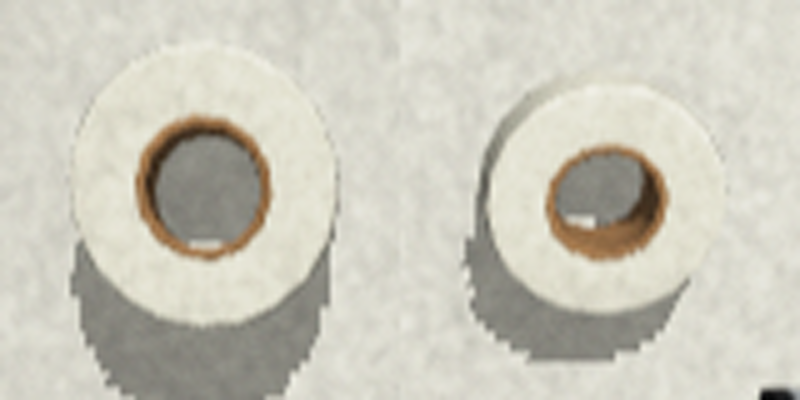

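```bash
cat >> h.py <<'E'
def pick(x,y):
    bot.set_gripper(84)
    r=tool(0).as_rotvec()
    bot.movep((x,y,110),r)
    print('g',bot.move_linear((x,y,20),velocity=80,guard=8),status.get_tool_pos())
    bot.set_gripper(0);print(status.get_gripper_width(),status.get_tool_pos())
    bot.move_linear((x,y,200),velocity=180)
E
python3 - <<'E'
from h import *
pick(449,-191.5)
bot.movep((558.8,196,210),tool(-.028).as_rotvec())
print(status.get_time(),status.get_force(),status.get_tool_pos())
snap('wrist','w11');snap('scene','c11');snap('side','s11')
a=load('s11')['img'][60:260,60:340,::-1];b=load('c11')['img'][80:280,240:520,::-1]
cv2.imwrite('pics/z11.png',cv2.resize(np.hstack([a,b]),None,fx=1.42,fy=1.42,interpolation=cv2.INTER_CUBIC))
E
```

```text
g False [ 449.41188304 -191.63921729   20.46839138]
62.368320199169354 [ 449.43464432 -191.58299184   21.29857529]
37.3833 [-0.46404203 -0.34984898 -1.87661031] [559.24472962 193.73521237 210.10076779]
```

View pics/w11.png

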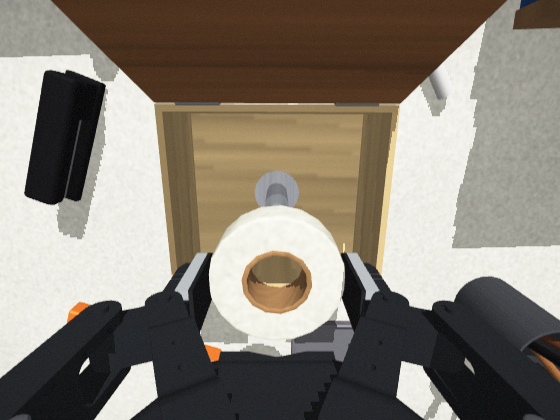

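View pics/z11.png

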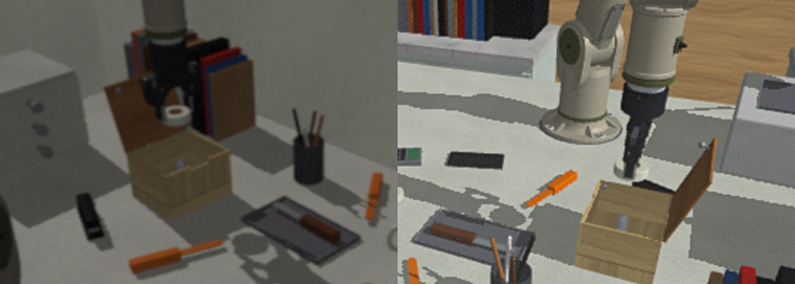

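Run:
```python
from h import *
c=load('w11')
a=c['img'][200:345,205:350,::-1];cv2.imwrite('pics/z12.png',cv2.resize(a,None,fx=5,fy=5,interpolation=cv2.INTER_CUBIC))
print(onz(c,277,281,208.8))
print(status.get_tool_pos())
```

```text
[558.60585714 194.83122602 208.8       ]
[559.22047916 194.17895956 210.30835378]
```

View pics/z12.png

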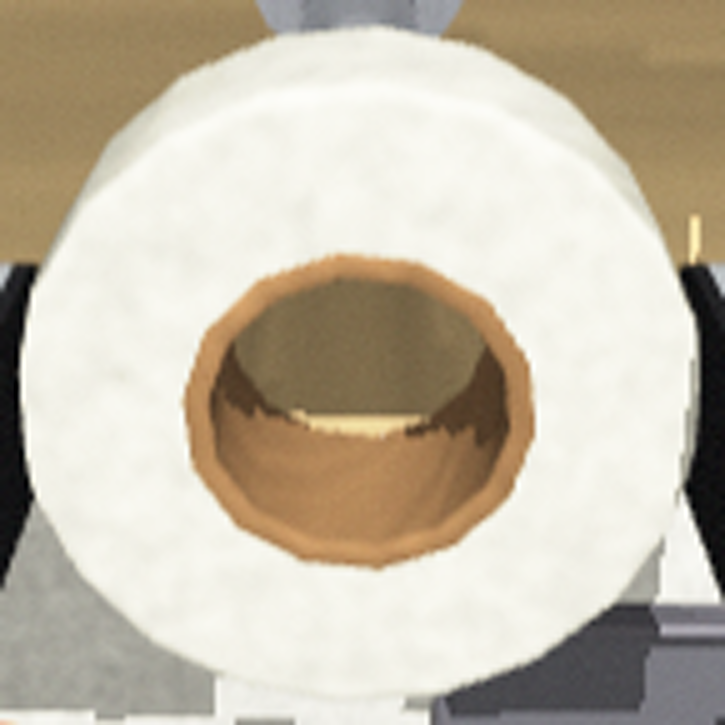

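```bash
cat >> h.py <<'E'
def goto(P,v=80,n=2):
    P=np.array(P,float);cmd=P.copy()
    for i in range(n):
        bot.move_linear(cmd,velocity=v);bot.pause(.25)
        e=P-np.array(status.get_tool_pos())
        if np.linalg.norm(e)<.5: break
        cmd=cmd+e
    print('at',np.array(status.get_tool_pos()).round(1));return cmd
def place(zrel,x=558.8,y=195.7):
    cmd=goto((x,y,125))
    for z in(112,95,80,zrel+12):
        if z>=zrel+12: bot.move_linear((cmd[0],cmd[1],z),velocity=60);print(z,np.array(status.get_tool_pos()).round(1),np.array(status.get_force()).round(1))
    print(bot.move_linear((cmd[0],cmd[1],zrel),velocity=25,guard=4),np.array(status.get_tool_pos()).round(1),np.array(status.get_force()).round(1))
E
python3 - <<'E'
from h import *
place(60)
E
```

```text
at [559.  195.8 125.4]
112 [558.3 195.5 111.2] [-1.   0.1 -0.8]
95 [558.5 195.6  94.5] [ 0.3 -0.3  0.3]
80 [558.4 195.6  79.4] [ 0.1 -0.1 -0.3]
72 [558.5 195.6  71.5] [ 0.1 -0.2 -0.8]
False [558.8 195.7  59.9] [ 0.5 -0.4 -1.6]
```

Run:
```python
from h import *
bot.set_gripper(78)
p=np.array(status.get_tool_pos());bot.move_linear(p+[0,0,150],velocity=150)
bot.movep((500,-290,280),tool(0).as_rotvec())
snap('wrist','w13');snap('scene','c13');snap('side','s13');print(status.get_time())
a=load('s13')['img'][60:260,60:340,::-1];b=load('c13')['img'][80:280,240:520,::-1]
cv2.imwrite('pics/z13.png',cv2.resize(np.hstack([a,b]),None,fx=1.42,fy=1.42,interpolation=cv2.INTER_CUBIC))
```

```text
44.525
```

View pics/w13.png

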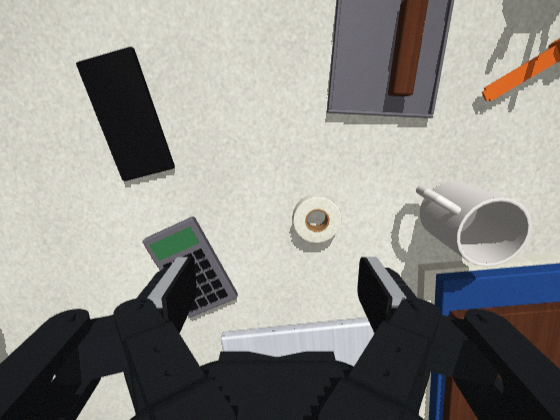

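View pics/z13.png

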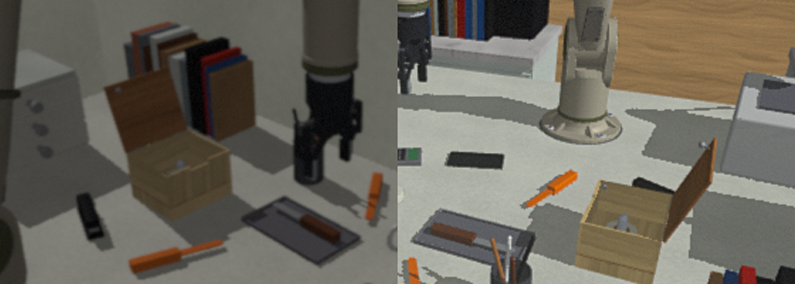

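Run:
```python
from h import *
c=load('w13');P=onz(c,317,220.5,20);print(P)
pick(P[0],P[1])
bot.movep((558.8,196,210),tool(-.028).as_rotvec());bot.pause(.3)
snap('wrist','w14');print(status.get_tool_pos(),status.get_time())
a=load('w14')['img'][200:345,205:350,::-1];cv2.imwrite('pics/z14.png',cv2.resize(a,None,fx=4,fy=4,interpolation=cv2.INTER_CUBIC))
```

```text
[ 553.26282176 -343.99899017   20.        ]
g False [ 553.58050146 -344.33966476   20.66489086]
62.2866662764326 [ 553.69780953 -344.26548566   21.52049974]
[558.94569746 195.61041529 210.01898141] 50.6
```

View pics/w14.png

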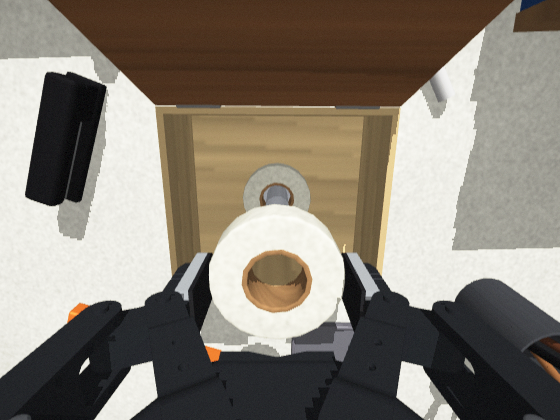

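View pics/z14.png

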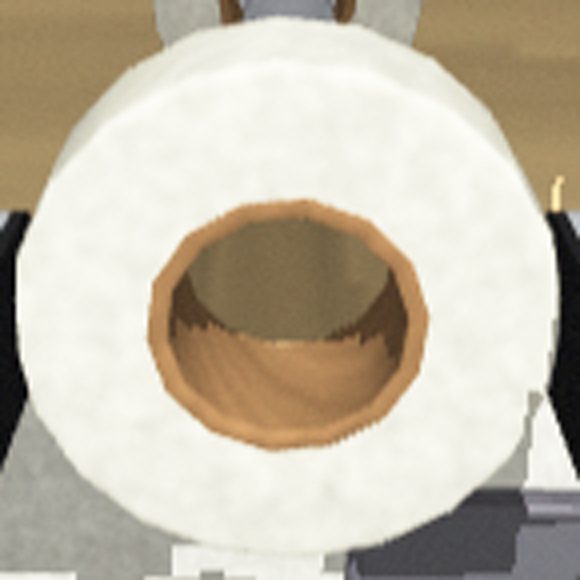

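Run:
```python
from h import *
place(80,y=195.5)
bot.set_gripper(78)
p=np.array(status.get_tool_pos());bot.move_linear(p+[0,0,150],velocity=150)
bot.movep((558,135,300),tool(-.028).as_rotvec())
snap('wrist','w15');snap('scene','c15');snap('side','s15');print(status.get_time())
bot.set_gripper(0)
```

```text
at [558.9 195.6 125.3]
112 [558.4 195.4 111.3] [ 0.1 -0.2 -1.3]
95 [558.5 195.4  94.5] [ 0.   0.3 -0.6]
92 [558.8 195.5  92. ] [-0.4  0.3 -0.5]
False [558.8 195.4  80. ] [ 0.1 -0.1 -0.9]
55.8167
```

View pics/w15.png

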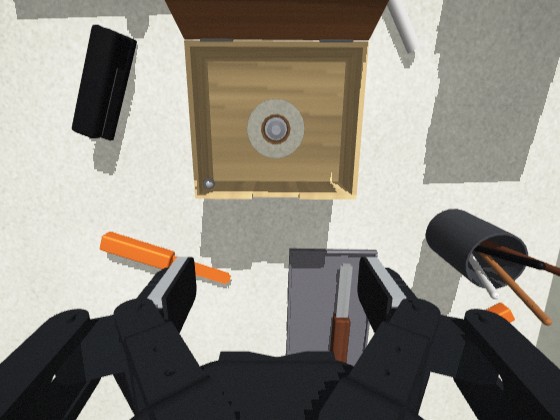

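View pics/c15.png

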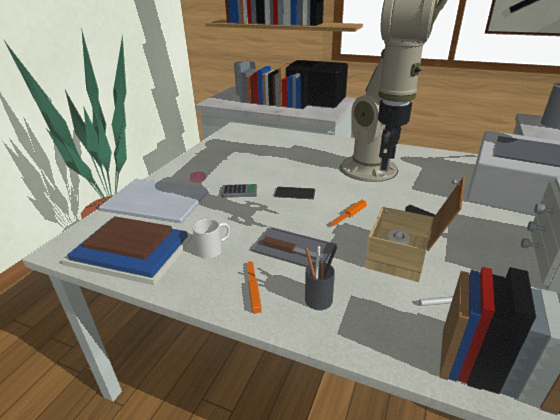

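View pics/s15.png

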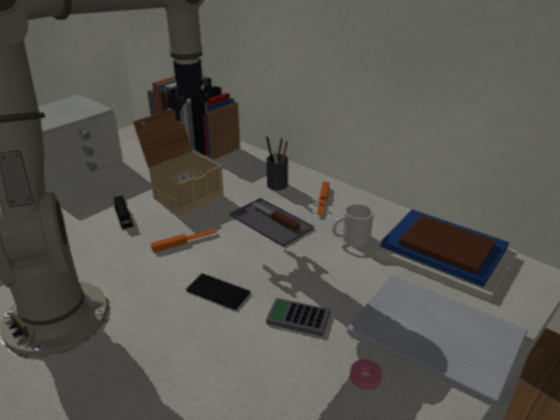

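```bash
cat >> h.py <<'E'
def outer(th,r=132,extra=0,back=0):
    p=np.clip(np.pi/2-th,-.35,0)
    f=dd*np.sin(p)-np.array([0,0,np.cos(p)])
    no=dd*np.sin(th)+np.array([0,0,np.cos(th)])
    off=6+11*np.cos(abs(np.pi/2-th+0) if p==0 else 0)+extra
    tip=H-dd*r*np.cos(th)+[0,0,r*np.sin(th)]+off*no
    return tip-(19+back)*f, tool(-.028,p).as_rotvec()
E
python3 - <<'E'
from h import *
for a in((1.9,132,25,90),(1.9,132,25,0),(1.3,132,0,0),(.6,132,0,0),(0,138,0,0)):
    P,r=outer(*a);print(P.round(0),bot.solve_ik(P,r))
P,r=outer(1.9,132,30,90)
bot.movep((555,250,380),tool(-.028).as_rotvec())
bot.movep(P,r)
P,r=outer(1.9,132,30,0);print(bot.move_linear(P,velocity=100,guard=6),np.array(status.get_tool_pos()).round(1))
snap('scene','c16');snap('side','s16');print(status.get_time())
a=load('s16')['img'][60:260,60:340,::-1];b=load('c16')['img'][80:280,270:550,::-1]
cv2.imwrite('pics/z16.png',cv2.resize(np.hstack([a,b]),None,fx=1.42,fy=1.42,interpolation=cv2.INTER_CUBIC))
E
```

```text
[564. 394. 324.] [-1.11253445  0.83505243  0.93948641  0.77262617 -0.35393029  1.90393122
 -0.45501185]
[564. 364. 239.] [-1.19085697  0.81185002  0.94471451  1.0494766  -0.3298611   1.68393513
 -0.42620276]
[561. 257. 261.] [-1.15565698  0.50759996  1.00339134  1.41025339 -0.42553114  1.45233546
 -0.1894453 ]
[558. 174. 214.] [-1.09852594  0.46462053  1.01879076  1.57543943 -0.40381661  1.32933524
 -0.05714175]
[557. 138. 135.] [-1.02414477  0.51372818  0.97520388  1.70228099 -0.45703414  1.17288509
  0.04568697]
False [564.  369.3 238.7]
58.9833
```

View pics/z16.png

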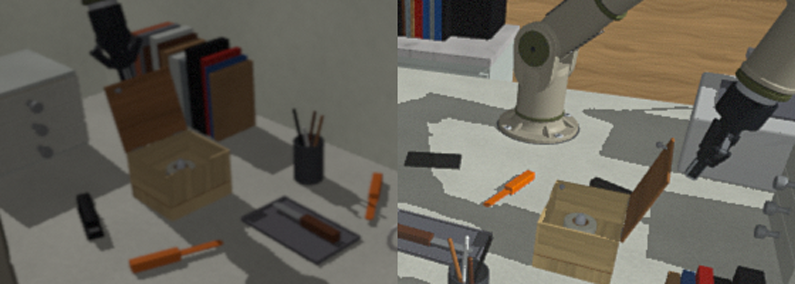

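Run:
```python
from h import *
for th in np.r_[np.arange(1.9,.25,-.13),.2]:
    P,r=outer(th);bot.move_linear(P,velocity=90,rotation=r)
    print(round(th,2),np.array(status.get_force()).round(1),np.array(status.get_tool_pos()).round(0))
snap('scene','c17');snap('side','s17');print(status.get_time())
a=load('s17')['img'][60:260,60:340,::-1];b=load('c17')['img'][130:330,240:520,::-1]
cv2.imwrite('pics/z17.png',cv2.resize(np.hstack([a,b]),None,fx=1.42,fy=1.42,interpolation=cv2.INTER_CUBIC))
```

```text
1.9 [ 0.6  0.5 -0.9] [563. 341. 248.]
1.77 [-0.6  0.7  1.1] [562. 322. 255.]
1.64 [-0.6  0.6 -0. ] [562. 304. 259.]
1.51 [-0.5  0.  -0.3] [561. 286. 262.]
1.38 [0.6 0.2 0.1] [561. 267. 262.]
1.25 [0.1 0.6 0. ] [560. 249. 260.]
1.12 [ 0.5  0.3 -0.1] [560. 232. 255.]
0.99 [-0.1  0.3  0.1] [559. 215. 248.]
0.86 [-0.6 -0.9 -0.2] [559. 200. 238.]
0.73 [-0.2 -0.   0.6] [558. 186. 227.]
0.6 [-0.1  0.  -0.7] [558. 173. 213.]
0.47 [-0.4 -0.8  0.2] [558. 163. 198.]
0.34 [-0.3  0.   0.6] [557. 154. 181.]
0.2 [-0.3  0.5  0.2] [557. 148. 163.]
64.1917
```

View pics/z17.png

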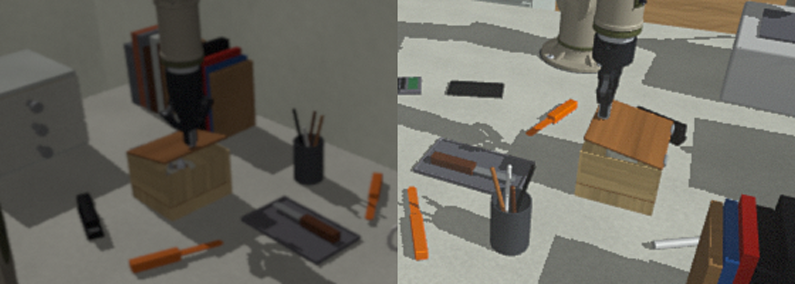

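Run:
```python
from h import *
P,_=outer(0,138)
bot.move_linear((P[0],P[1],156),velocity=60)
for z in np.arange(152,124,-2.0):
    bot.move_linear((P[0],P[1],z),velocity=25)
    f=np.array(status.get_force());print(z,f.round(1),np.array(status.get_tool_pos()).round(1)[2])
    if f[2]>18: break
bot.pause(.3);print(status.get_force())
bot.move_linear((P[0],P[1]-10,200),velocity=100)
bot.movep((558,60,330),tool(-.028).as_rotvec());bot.pause(.5)
for n in('scene','side','wrist'): snap(n,n+'18')
print(status.get_time())
a=load('side18')['img'][120:220,120:260,::-1];b=load('scene18')['img'][180:280,320:460,::-1]
cv2.imwrite('pics/z18.png',cv2.resize(np.hstack([a,b]),None,fx=2.8,fy=2.8,interpolation=cv2.INTER_CUBIC))
```

```text
152.0 [-0.2  0.1  0.3] 151.8
150.0 [ 0.4 -0.6  0.4] 149.9
148.0 [-0.   0.2 -0.1] 147.8
146.0 [0.3 0.4 0.3] 145.8
144.0 [ 0.2  0.2 -0.5] 143.7
142.0 [-0.1 -0.3 -0. ] 141.8
140.0 [ 1.2 -0.8  0.6] 139.8
138.0 [-0.2  0.5  0.5] 137.8
136.0 [-0.5  0.6 -0.2] 135.9
134.0 [-3.2 -0.9 10.1] 135.0
132.0 [-10.1  -0.7  25.8] 134.6
[-10.57703585  -1.24180678  25.56677758]
69.7833
```

View pics/z18.png

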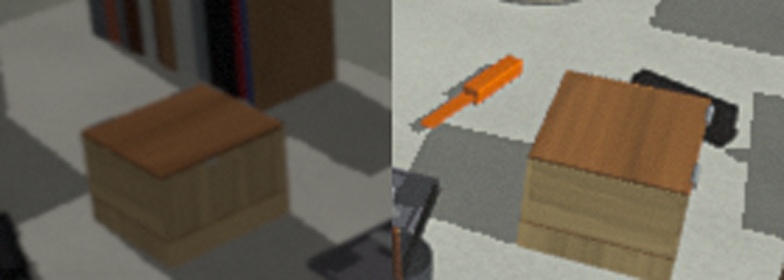

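View pics/wrist18.png

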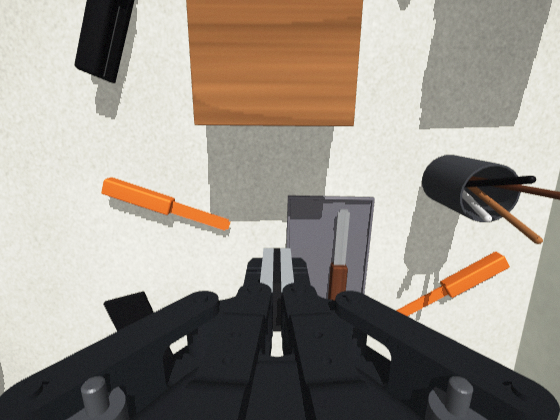

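View pics/scene18.png

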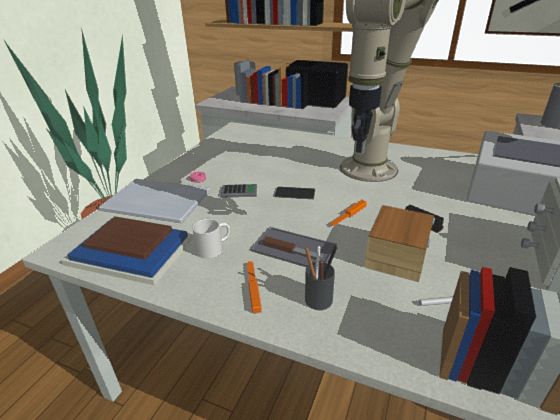

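Run:
```python
from h import *
a=load('scene0')['img'].astype(int);b=load('scene18')['img'].astype(int)
m=(abs(a-b).max(2)>60)
for n,(x0,y0,x1,y1) in dict(mug=(188,215,232,260),phone=(272,184,318,200),calc=(218,180,260,198),pencup=(300,240,338,310),case=(362,203,432,280),stapler=(404,203,446,233)).items(): print(n,m[y0:y1,x0:x1].mean().round(3))
workorder.hand_in();print(status.get_time())
```

```text
mug 0.016
phone 0.053
calc 0.0
pencup 0.0
case 0.012
stapler 0.048
the job is handed in; nothing more can be done
the job is handed in; nothing more can be done
```

The job is handed in at about 70 s on the robot's clock. Both rolls are on the spindle, the opener is back in its tray, and the cover is shut. No verdict was reported.

- **Opening:** I levered the cover up with the opener's blade in the notch, then swung it past upright, to its stop as far as I could tell, with the closed fingers.
- **Rolls:** I found two on the desk and no third in any view. A wrist picture taken after each roll went in showed it sitting around the spindle.
- **Opener and order:** I laid the opener back flat in its tray right after levering, so the gripper was free for the rolls. That is before the rolls went in rather than after, but well before the cover was shut. The last pictures still showed it in the tray.
- **Closing:** I pressed the cover down until the fingertips stopped at about 116 mm, the height of the shut cover's top, with about 25 N. The pictures show it flush all round. I have no separate reading that the catch clicked.
- **Bystanders:** Comparing the first and last scene pictures, the mug, phone, calculator, stapler and pen cup look unmoved. About 5% of pixels differed around the phone and stapler. I put that down to shifted arm shadows and did not check further.

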